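# Reset and lock the gas regulator of a wine-preserving unit

## Task

Reset the gas pressure of the wine-preserving unit: push its locked black knob all the way in, turn it until the white pointer stands in the green band, then pull it all the way out so that it locks there, and let go. If the hidden locking splines meet tooth on tooth, do not pull harder but work the knob a little under a light pull until it slides out. Handle the unit gently (no leaning hard on it, lifting, shoving or twisting it) and leave everything else on the counter where it is.

Things in the scene. Friction and masses are not known exactly. Their poses are not given: they have to be found in the camera images.
- station: The gas unit, 2 kg, loose on rubber feet: dark base 206 x 156 mm, aluminium regulator with the knob on top, steel cartridge lying 70 mm from the knob axis on its -x side, tilted gauge 64 mm off on its +x side. Origin: at counter height below the knob axis; z up. All but knob and collar is under 88 mm high. A pull of about 18 N lifts it off the counter; a side push of about 10 N slides it.
- knob_grip (a point): On the knob's upright axis, at a good height to grip. The knob is a ribbed black cylinder, 56 mm in diameter, 42 mm tall: underside 26.5 mm below this point, top 15.5 mm above. Knob in: this point is 118 mm above the counter, 28 mm above the collar (keep fingertips within 24 mm below the point); knob out: 9 mm higher. It turns about the upright axis against about 0.06 N m.
- pointer (a point): Outer end of the white pointer line on the knob's top, at the rim, 28 mm from the axis; turns with the knob. At the start it stands 0.5 to 1.15 rad anticlockwise (seen from above) of the middle of the green band, so the knob has to be turned clockwise. Stops lie about 1.9 rad clockwise and 0.3 rad anticlockwise of the start.
- band_mid (a point): Middle of the green band on the pale scale collar round the knob's foot, 38.5 mm from the knob axis. The band is an arc of 24 degrees about the knob axis, 12 degrees (0.21 rad) either side of this point. It stays where it is set.
- band_ring: The thin ring that carries the green band, centred on the knob axis 88 mm above the counter; its x axis points from the knob axis through the middle of the band, z up.
- knob_pull (a joint): Knob travel in m: 0 in, free to turn; 0.009 out (up), locked. Starts out. Hard stop at each end, 3 N friction, stays where left. On the way out the splines meet at 3 mm: they enter, or tooth meets tooth and it stops there. Unmarked places to enter, 0.035 rad wide, lie within 0.14 rad to either side. Past 4 mm it cannot be turned, and a twist left in the grip makes it drag (ease or regrip).
- outlet (a point): End of the brass outlet coupling on the unit's +y side, 56 mm from the knob axis, 42 mm above the counter.
- counter: The pale wooden counter top, its surface at z = 0.
- glass_a: Bystander: stemmed tasting glass, 62 mm wide, 138 mm tall, standing on the counter; origin under its foot.
- glass_b: Bystander: a second glass of the same kind.
- wine_bottle: Bystander: dark wine bottle, 74 mm wide, 290 mm tall; origin under its base.
- cork_dish: Bystander: white dish 100 mm wide with corks, 50 mm tall; origin under its middle.
- spare_cartridge: Bystander: spare steel gas cartridge standing upright about 14 cm from the knob axis on the unit's +y side, 40 mm wide, 112 mm tall; origin under its base.
- stopper: Bystander: dark rubber bottle stopper, 34 mm wide, 40 mm tall, standing beyond the gauge; origin under its base.
- corkscrew: Bystander: folded corkscrew lying flat, 120 x 16 mm, 24 mm tall, about 14 cm from the knob axis on the unit's -y side; origin under its middle.
- price_tag: Bystander: green price-tag stand 70 mm wide, 42 mm tall, beyond the gauge; origin under its foot.

How it is judged:
On the way, in this order (a step that is already met when the one before it is completed fails the run):
1. the knob is pushed all the way in (within 1 mm) (value of joint knob_pull below 0.001 m), for 0.1 s.
2. with the knob still in (less than 4.5 mm out), its pointer is turned into the green band (value of joint knob_pull below 0.0045 m and x of pointer in the frame of band_ring above 0.01 m and y of pointer in the frame of band_ring between -0.0058 and 0.0058 m), for 0.2 s.
3. the knob is pulled fully out (at least 7.8 of 9 mm) with the pointer in the band (value of joint knob_pull above 0.0078 m and x of pointer in the frame of band_ring above 0.01 m and y of pointer in the frame of band_ring between -0.0058 and 0.0058 m), for 0.2 s.
At the end, for the whole second after the job is handed in: The knob is pulled out at least 7.8 mm of its 9 mm with the pointer's end inside the green band (within 12 degrees of its middle), the unit stands at rest on the counter within 15 mm of where it was (its outlet within 20 mm), and the robot has let go (all of step 3 and distance of station from where it was at the start of the episode below 0.015 m and distance of outlet from where it was at the start of the episode below 0.02 m and height (world z) of station below 0.003 m and linear speed of station below 0.01 m/s); the robot touches nothing.
It fails at once if the unit is lifted by more than 3 mm or tipped by more than 3 degrees (height (world z) of station above 0.003 m or angle between station's own z axis and vertical above 0.052 rad).
It fails at once if the unit is shoved more than 15 mm, or twisted so that its outlet moves more than 20 mm (distance of station from where it was at the start of the episode above 0.015 m or distance of outlet from where it was at the start of the episode above 0.02 m).
It fails at once if the unit is leaned on with more than about 35 N (its feet bear more than 58 N in all) (contact force between station and counter above 58 N).
It fails at once if another thing on the counter is moved by more than 20 mm (distance of any of glass_a, glass_b, wine_bottle, cork_dish, spare_cartridge, stopper, corkscrew, price_tag from where it was at the start of the episode above 0.02 m).
It also fails if it takes over 67 s, if anything falls off the work surface, if the arm or the gripper's body presses on something with over 40 N, if the wrist force passes 120 N, or if a joint passes its speed limit or range.

## Robot

A 7-joint arm with a two-finger parallel gripper is mounted at the origin on the work surface. World frame = base frame: x ahead of the robot, y to its left, z up, the work surface at z = 0. Lengths are in m, angles in rad, forces in N, time in s.
With the tool pointing down it reaches from about 0.4 to 0.85 m from the base axis. Payload 10.4 kg.
Tool frame: the origin (TCP) lies midway between the tips of the shut fingers; the grasp point (between the pads) lies 19 mm behind it; x points along the fingers, y is the direction in which the jaws open and shut, and the axes are right-handed (so a half turn about x gives the same grasp; the last joint's range is limited). The gripper opens to 87 mm and grips with 3 to 60 N. Pads are 19 mm wide; open, the fingers measure 117 mm over their backs; the gripper's body (75 mm by 190 mm) begins 51 mm behind the grasp point.
Start: joints at [1.144, 0.332, -0.065, 1.46, 0.022, 1.35, -0.088], TCP at [0.246, -0.575, 0.223] pointing down, gripper open.
Joint ranges: [-2.6, 2.6], [-0.5, 2.12], [-1.47, 1.34], [0.16, 2.42], [-1.27, 4.41], [0.06, 2.06], [-2.6, 2.6]. Speed limits (rad/s): [2.22, 2.22, 2.79, 2.79, 3.14, 3.14, 3.14].

## Interface

Orientations are given as a unit quaternion [x, y, z, w].
In Python, from bench import r gives the robot as it stands.
- The arm moves only by the shell command python3 -m jog 'ROWS' [OPENING] [FORCE]. ROWS is JSON, a list of rows, each an object with "slide": the shift along the tool's x, y, z in cm, a list of three; "roll": the turn about the tool's x in degrees. A call has 1 to 5 rows; each row is the pose to reach, as a shift and turn from the pose measured when the call began, along the tool's axes at that moment; what a row does not reach only later rows make up. A row lasts 1/12 s, in which the tool goes at most 41.7 mm and 7.16 degrees, less where a joint would pass 70% of its speed; a pose out of reach is approached as far as the arm can. A call with a gripper value outside its range is refused whole. OPENING is the closure, from 0 (fully open) to 1 (shut), set as the call begins (- or left out, the last holds). The fingers move at their own pace and stop on an object; FORCE is the grip in N (left out, the last holds). Time passes only in rows, so rows that repeat a pose let the fingers close. It gives the time, the measured TCP pose, the force and the opening at its end, in the units of the state.
- r.read_state(): the state, without advancing time (a new reading comes with each control period).
- r.camera(name): name is "side" or "top" or "wrist"; returns the picture (384x512x3 uint8, red, green, blue); there is no depth.
- r.camera_info(name): a dict with "intrinsics" (3x3 intrinsics, pixels), "k1" (the pictures are not rectified: a ray, as slopes to the right and down, at radius r is drawn at 1 + k1 r^2 times it, then the intrinsics apply), "R" (3x3) and "t" (3): a world point X has camera coordinates R X + t; the wrist camera has in their place "hand_eye" (4x4, takes a point from camera to tool coordinates, whose origin is the TCP and whose axes are the tool frame's). Camera axes: x right, y down, z forward; pixel columns grow to the right and rows downward; lengths in m; the calibration is good to about 2 mm. A picture is of the moment at which its call begins: read the wrist's pose just before it. camera_info takes no time and is no camera call.
- r.close_job(): hands the job in, once; it reports no verdict.
The state is a dict: "time": time; "joint_positions": joint angles; "joint_vel": joint speeds; "joint_torque": joint torques, N m; "ee_pos": TCP position; "eef_rot": TCP orientation; "ft_force": force on the tool from outside, world axes, zero at the start; "torque": the same for the moment, N m; "width": finger opening in m.
Only numpy, scipy, OpenCV 4.12 (cv2) and the standard library are available. Lean on these libraries where they do the work, as an engineer would, in place of code of your own. Each camera call takes 0.05 s, during which the arm holds its last target.

## Working session

There is one attempt and no reset: what is moved stays moved. The work goes in short steps, Python scripts to look and compute and a shell command to move; the robot and the scene stay as the last step left them, time stands still between calls to the robot, and variables do not carry over. Pictures are saved under pics/ and viewed, and the job is handed in when it is done.

```bash
ls; mkdir -p pics
python3 - <<'E'
from bench import r
import cv2,numpy as np
s=r.read_state()
print(s)
for n in ['side','top','wrist']:
    print(n,r.camera_info(n))
    cv2.imwrite(f'pics/{n}0.png',r.camera(n)[:,:,::-1])
E
```

```text
pics
{'time': 0.0, 'joint_positions': array([ 1.14438571,  0.33287997, -0.0647187 ,  1.46097455,  0.02160472,
        1.34988755, -0.08847517]), 'joint_vel': array([-2.71791648e-04, -1.95065647e-04,  6.05305590e-04,  7.28014083e-04,
        1.28437556e-04,  2.77974031e-05, -3.42032640e-04]), 'joint_torque': array([-1.23149137e-03, -6.23253036e+01,  2.36461748e-02, -3.89905572e+01,
       -6.15658960e-02,  3.99128767e-02,  1.31387437e-04]), 'ee_pos': array([ 0.24542395, -0.57436258,  0.22173307]), 'eef_rot': array([-0.69261197, -0.14232134,  0.69286403, -0.14132492]), 'ft_force': array([-0.06205961, -0.36338281, -1.00158392]), 'torque': array([-0.06138903, -0.02391608, -0.00038604]), 'width': 0.08696981330281657}
side {'intrinsics': array([[457.23414995,   0.        , 249.47083104],
       [  0.        , 457.23414995, 196.0632771 ],
       [  0.        ,   0.        ,   1.        ]]), 'k1': -0.15953790219797748, 'R': array([[-0.97020008, -0.24178506, -0.01586788],
       [-0.15383553,  0.6652376 , -0.73061177],
       [ 0.18720692, -0.70639856, -0.68260871]]), 't': array([0.5211777 , 
[... 284 characters left out ...]
   [-0.98549583,  0.01709057, -0.16883685],
       [ 0.16913127,  0.01755658, -0.98543715]]), 't': array([0.00525437, 0.53570115, 1.25164957])}
wrist {'intrinsics': array([[319.88438813,   0.        , 253.21952703],
       [  0.        , 319.88438813, 193.10736855],
       [  0.        ,   0.        ,   1.        ]]), 'k1': -0.0067616510678742, 'hand_eye': array([[-1.09986075e-03, -2.94347785e-01,  9.55697741e-01,
        -1.62419009e-01],
       [ 9.99999394e-01, -2.69077421e-04,  1.06797128e-03,
         5.76142041e-04],
       [-5.71982976e-05,  9.55698336e-01,  2.94347902e-01,
        -8.10041436e-02],
       [ 0.00000000e+00,  0.00000000e+00,  0.00000000e+00,
         1.00000000e+00]])}
```

View pics/side0.png

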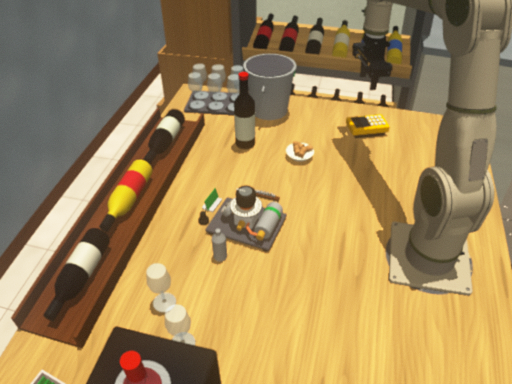

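View pics/top0.png

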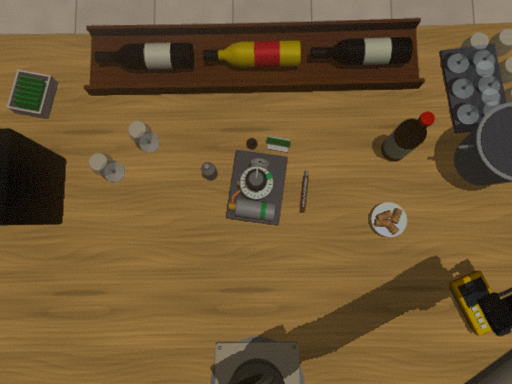

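View pics/wrist0.png

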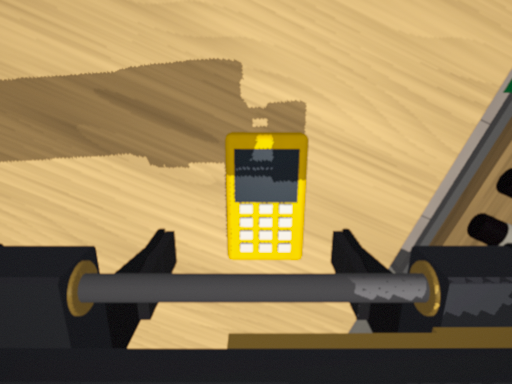

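```bash
cat > h.py <<'E'
from bench import r
import cv2,numpy as np
from scipy.spatial.transform import Rotation as Ro
def ray(n,u,v,st=None):
    c=r.camera_info(n);K=c['intrinsics'];
    d=np.array([(u-K[0,2])/K[0,0],(v-K[1,2])/K[1,1]]);p=d.copy()
    for _ in range(20): p=d/(1+c['k1']*(p@p))
    v=np.array([p[0],p[1],1.])
    if n=='wrist':
        H=c['hand_eye'];R=Ro.from_quat(st['eef_rot']).as_matrix()
        return st['ee_pos']+R@H[:3,3], R@H[:3,:3]@v
    return -c['R'].T@c['t'], c['R'].T@v
def onz(n,u,v,z,st=None):
    o,d=ray(n,u,v,st); return o+d*(z-o[2])/d[2]
def proj(n,X,st=None):
    c=r.camera_info(n);K=c['intrinsics']
    if n=='wrist':
        H=c['hand_eye'];R=Ro.from_quat(st['eef_rot']).as_matrix()
        p=H[:3,:3].T@(R.T@(np.asarray(X)-st['ee_pos'])-H[:3,3])
    else: p=c['R']@X+c['t']
    q=p[:2]/p[2]; q=q*(1+c['k1']*(q@q)); return K[:2,:2]@q+K[:2,2]
def tool(st,X):
    return Ro.from_quat(st['eef_rot']).as_matrix().T@(np.asarray(X)-st['ee_pos'])*100
def crop(n,im,x0,y0,x1,y1,k):
    cv2.imwrite('pics/'+n,cv2.resize(im[y0:y1,x0:x1,::-1],None,fx=k,fy=k,interpolation=cv2.INTER_CUBIC))
E
python3 - <<'E'
from h import *
a=cv2.imread('pics/top0.png')[:,:,::-1];crop('topc.png',a,205,130,325,230,6)
a=cv2.imread('pics/side0.png')[:,:,::-1];crop('sidec.png',a,190,170,300,260,7)
E
```

```text
(no output)
```

View pics/topc.png

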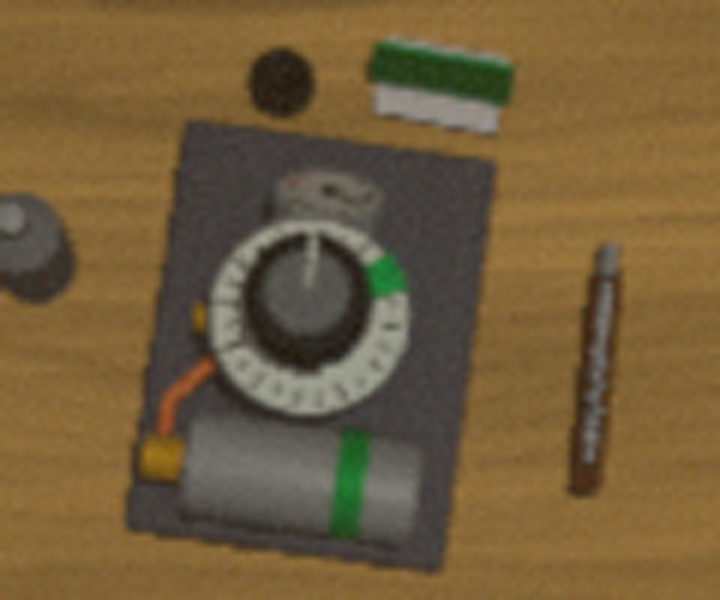

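View pics/sidec.png

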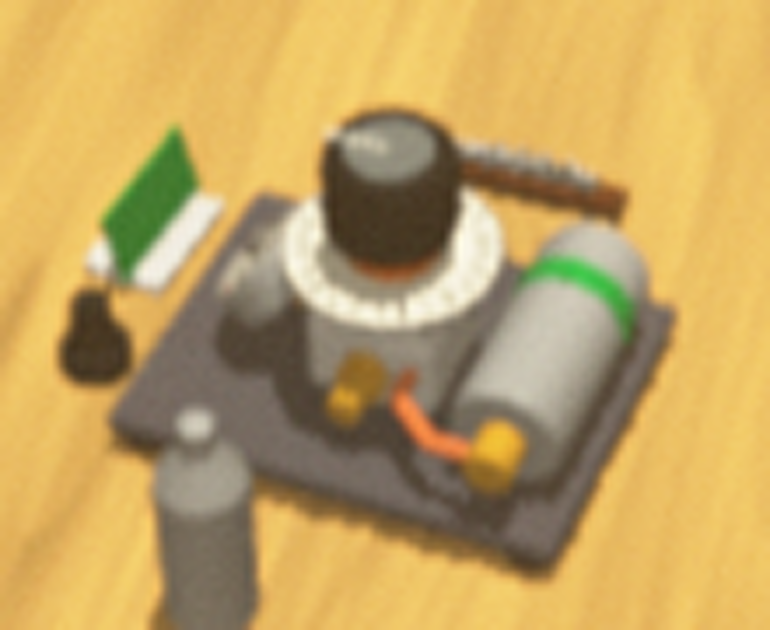

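Run:
```python
from h import *
a=cv2.imread('pics/top0.png')
hsv=cv2.cvtColor(a,cv2.COLOR_BGR2HSV)
g=((abs(hsv[...,0].astype(int)-65)<20)&(hsv[...,1]>110)&(hsv[...,2]>60)).astype(np.uint8)
n,l,s,c=cv2.connectedComponentsWithStats(g)
for i in range(1,n):
    if s[i,4]>8 and 220<c[i][0]<300: print(s[i],c[i],onz('top',*c[i],.089))
w=((hsv[...,1]<50)&(hsv[...,2]>140)).astype(np.uint8)
m=np.zeros_like(w);m[163:203,235:280]=1
gc=g*m; w=w*m
n,l,s,c=cv2.connectedComponentsWithStats(w|gc)
i=1+np.argmax(s[1:,4]);print(s[i])
cs,_=cv2.findContours((l==i).astype(np.uint8),cv2.RETR_EXTERNAL,cv2.CHAIN_APPROX_NONE)
h=cv2.convexHull(max(cs,key=len));e=cv2.fitEllipse(h);print(e,onz('top',e[0][0],e[0][1],.089))
for u,v in [(313,236),(309,283)]:
  print(onz('top',205+u/6-.4,130+v/6-.4,.1425))
# base corners
for u,v in [(190,120),(495,158),(440,572),(128,530)]: print(onz('top',205+u/6-.4,130+v/6-.4,.015))
```

```text
[268 137  22  10  85] [278.68235294 141.48235294] [ 0.66335578 -0.07185176  0.089     ]
[266 173   7   6  31] [268.58064516 175.80645161] [ 0.5656598  -0.04168412  0.089     ]
[260 202   6  18  73] [262.69863014 210.28767123] [ 0.46967753 -0.02376715  0.089     ]
[242 171  31  28 196]
((256.9078063964844, 182.86135864257812), (28.97223663330078, 32.1402587890625), 54.70628356933594) [ 0.5463341  -0.00902145  0.089     ]
[ 0.57407414 -0.00992365  0.1425    ]
[ 0.55285617 -0.00784679  0.1425    ]
[0.661728   0.05188017 0.015     ]
[ 0.63953593 -0.09849497  0.015     ]
[ 0.43566277 -0.06684372  0.015     ]
[0.45833219 0.083255   0.015     ]
```

Run:
```python
from h import *
s=r.read_state();R=Ro.from_quat(s['eef_rot']).as_matrix();print(R.round(3))
print(tool(s,[.5485,-.0085,.23]))
print(onz('top',395,150,0))
```

```text
[[-0.     0.393 -0.92 ]
 [ 0.001 -0.92  -0.393]
 [-1.    -0.001  0.   ]]
[ -0.76476001 -40.13633153 -50.10651085]
[ 0.65478986 -0.41920645  0.        ]
```

```bash
python3 -m jog '[{"slide":[0,-2.5,-3.1],"roll":-3},{"slide":[0,-5,-6.2],"roll":-6},{"slide":[0,-7.5,-9.3],"roll":-9},{"slide":[0,-10,-12.4],"roll":-12},{"slide":[-0.5,-12.5,-15.5],"roll":-15}]' 0
python3 - <<'E'
from h import *
s=r.read_state();print(tool(s,[.5485,-.0085,.23]),s['joint_positions'])
E
```

```text
time: 0.57
ee_pos: [0.339, -0.3965, 0.2261]
eef_rot: [-0.668, -0.233, 0.668, -0.231]
ft_force: [0.8, -0.2, 1.4]
width: 0.0869
[ -0.34937191 -17.4771373  -40.48233078] [ 0.97810696  0.11619167 -0.21805338  1.71579936  0.02568454  1.31508271
 -0.147821  ]
```

```bash
python3 -m jog '[{"slide":[0,-1.5,-3.6]},{"slide":[0,-3.1,-7.2]},{"slide":[0,-4.7,-10.8]},{"slide":[0,-6.2,-14.4]},{"slide":[0,-7.8,-18]}]'
python3 - <<'E'
from h import *
s=r.read_state();print(tool(s,[.5485,-.0085,.23]),s['joint_positions'])
E
```

```text
[ -0.34937191 -17.4771373  -40.48233078] [ 0.97810696  0.11619167 -0.21805338  1.71579936  0.02568454  1.31508271
 -0.147821  ]invalid input at $[0]: expected keys slide, roll
```

```bash
python3 -m jog '[{"slide":[0,-1.5,-3.6],"roll":0},{"slide":[0,-3.1,-7.2],"roll":0},{"slide":[0,-4.7,-10.8],"roll":0},{"slide":[0,-6.2,-14.4],"roll":0},{"slide":[0,-7.8,-18],"roll":0}]'
python3 - <<'E'
from h import *
s=r.read_state();print(tool(s,[.5485,-.0085,.23]),s['joint_positions'])
E
```

```text
time: 0.98
ee_pos: [0.4324, -0.222, 0.2263]
eef_rot: [-0.668, -0.233, 0.668, -0.231]
ft_force: [1.8, -0.3, -1.0]
width: 0.087
[ -0.35507034  -9.56890152 -22.33817538] [ 0.76996858  0.04744718 -0.39813858  1.79071868  0.01808575  1.30940428
 -0.53547414]
```

```bash
python3 -m jog '[{"slide":[0,-1.5,-3.6],"roll":0},{"slide":[0,-3.1,-7.2],"roll":0},{"slide":[0,-4.7,-10.8],"roll":0},{"slide":[0,-6.2,-14.4],"roll":0},{"slide":[-0.3,-7.8,-18],"roll":0}]'
python3 -m jog '[{"slide":[0,-0.8,-2],"roll":0},{"slide":[0,-1.7,-4.3],"roll":0},{"slide":[0,-1.7,-4.3],"roll":0},{"slide":[0,-1.7,-4.3],"roll":0}]'
python3 - <<'E'
from h import *
s=r.read_state();print(tool(s,[.5485,-.0085,.23]),s['joint_positions'])
s=r.read_state();im=r.camera('wrist');cv2.imwrite('pics/w1.png',im[:,:,::-1]);print(s['ee_pos'],s['eef_rot'])
E
```

```text
time: 1.4
ee_pos: [0.5256, -0.0476, 0.229]
eef_rot: [-0.667, -0.232, 0.669, -0.231]
ft_force: [0.9, -0.2, -1.2]
width: 0.0871
time: 1.73
ee_pos: [0.5489, -0.0062, 0.2286]
eef_rot: [-0.667, -0.234, 0.669, -0.231]
ft_force: [0.6, -0.9, -0.6]
width: 0.0872
[-0.13944526  0.15034937  0.17212473] [ 0.45424339  0.21503703 -0.60057794  1.62726512  0.12144655  1.34049623
 -1.06435117]
[ 0.54891083 -0.00624946  0.22860933] [-0.66700276 -0.2336396   0.66855797 -0.23140893]
```

View pics/w1.png

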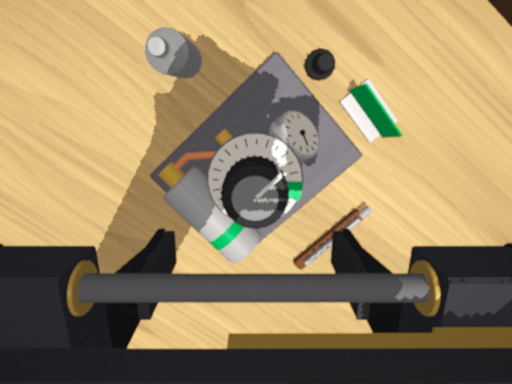

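Run:
```python
from h import *
a=cv2.imread('pics/w1.png')
crop('w1c.png',a[:,:,::-1],195,120,320,240,6)
s=r.read_state()
hsv=cv2.cvtColor(a,cv2.COLOR_BGR2HSV)
g=((abs(hsv[...,0].astype(int)-70)<25)&(hsv[...,1]>110)&(hsv[...,2]>60)).astype(np.uint8)
n,l,st,c=cv2.connectedComponentsWithStats(g)
for i in range(1,n):
    if st[i,4]>30: print(st[i],c[i],onz('wrist',*c[i],.089,s))
w=((hsv[...,1]<60)&(hsv[...,2]>150)).astype(np.uint8)|g
m=np.zeros_like(w);cv2.circle(m,(255,183),52,1,-1);w*=m
cv2.imwrite('pics/mask.png',w*255)
```

```text
[ 350   84   52   53 1048] [375.16125954 111.04389313] [ 0.6700784  -0.05462978  0.089     ]
[286 182  17  19 242] [294.24380165 189.65289256] [ 0.56691215 -0.04524604  0.089     ]
[210 221  34  29 379] [227.38522427 235.73087071] [ 0.48643084 -0.02336654  0.089     ]
```

View pics/w1c.png

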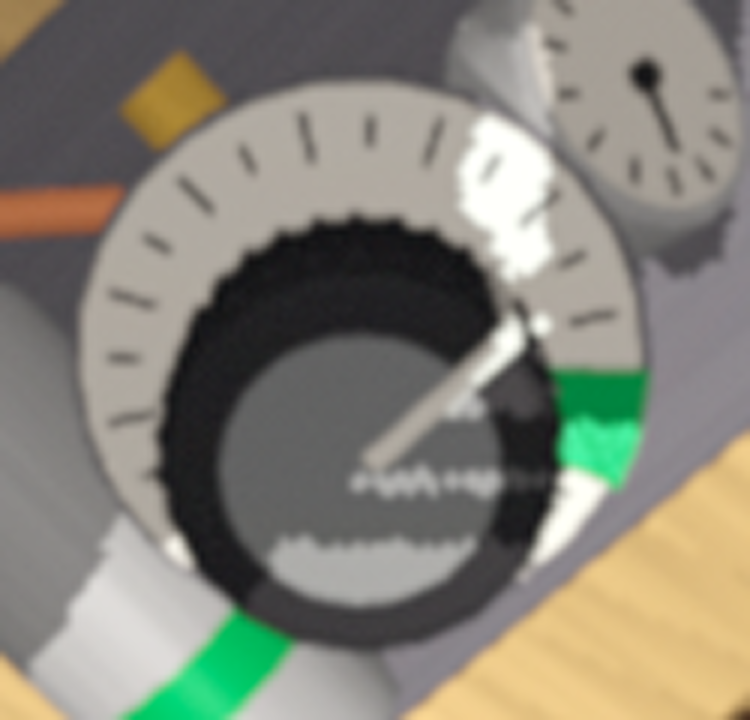

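Run:
```python
from h import *
s=r.read_state()
f=lambda u,v,z:onz('wrist',195+u/6-.4,120+v/6-.4,z,s)
c=f(360,468,.1425);p=f(540,322,.1425);print('top',c,p,np.linalg.norm(p-c))
# collar edge pts circle fit
P=np.array([f(u,v,.089)[:2] for u,v in [(80,360),(362,80),(645,370),(200,132),(520,125),(100,250)]])
A=np.c_[2*P,np.ones(len(P))];x=np.linalg.lstsq(A,(P**2).sum(1),rcond=None)[0];print(x[:2],np.sqrt(x[2]+x[:2]@x[:2]))
ax=x[:2]
d=lambda q:np.degrees(np.arctan2(*(q[:2]-ax)[::-1]))
print('ptr',np.degrees(np.arctan2(*(p-c)[:2][::-1])),d(p))
for q in [(600,372),(640,372),(620,487),(580,455)]: 
  Q=f(*q,.089);print(d(Q),np.linalg.norm(Q[:2]-ax))
R=Ro.from_quat(s['eef_rot']).as_matrix()
print('jaw',np.degrees(np.arctan2(R[1,1],R[0,1])))
```

```text
top [ 0.54984918 -0.00884504  0.1425    ] [ 0.58069087 -0.01495383  0.1425    ] 0.031440856304412894
[ 0.55023779 -0.00923494] 0.04601392897552921
ptr -11.203513171153826 -10.635885837092632
-53.21674253834166 0.03864806270235983
-52.99516526147267 0.045159418009188615
-77.64331123069596 0.04748691966911212
-74.67298600193448 0.038962175422335
jaw -51.72318834541814
```

Run:
```python
from h import *
s=r.read_state();print(tool(s,[.55,-.009,.108]))
```

```text
[12.06229728  0.22459322 -0.04687087]
```

```bash
python3 -m jog '[{"slide":[2,0.2,0],"roll":0},{"slide":[5,0.2,0],"roll":0},{"slide":[8,0.2,0],"roll":0},{"slide":[10,0.2,0],"roll":0},{"slide":[11,0.2,0],"roll":0}]'
python3 - <<'E'
from h import *
s=r.read_state();print(tool(s,[.55,-.009,.108]))
E
```

```text
time: 2.2
ee_pos: [0.5475, -0.011, 0.1158]
eef_rot: [-0.666, -0.232, 0.671, -0.23]
ft_force: [-0.1, -0.4, -0.2]
width: 0.0869
[ 7.74405602e-01  7.63551961e-04 -3.18529045e-01]
```

```bash
python3 -m jog '[{"slide":[0.5,0,-0.3],"roll":0},{"slide":[0.8,0,-0.3],"roll":0},{"slide":[0.8,0,-0.3],"roll":0},{"slide":[0.8,0,-0.3],"roll":0}]'
python3 - <<'E'
from h import *
s=r.read_state();print(s['ee_pos'],tool(s,[.55,-.009,.108]),s['ft_force'],s['torque'])
crop('w2.png',r.camera('wrist'),0,0,512,384,1.5)
E
```

```text
time: 2.53
ee_pos: [0.5505, -0.0092, 0.1088]
eef_rot: [-0.666, -0.232, 0.67, -0.23]
ft_force: [0.8, -0.7, 0.4]
width: 0.087
[ 0.55052845 -0.00920201  0.10883276] [ 0.08359064 -0.04817923  0.02875684] [ 0.76373532 -0.65162255  0.43631851] [ 0.01861966 -0.0219354   0.01808944]
```

View pics/w2.png

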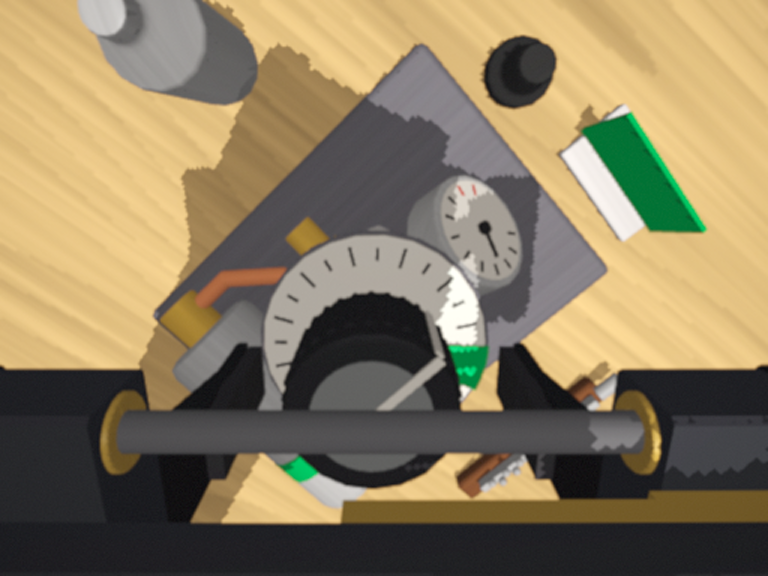

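```bash
python3 -m jog '[{"slide":[0.1,0,0],"roll":0},{"slide":[0.1,0,0],"roll":0},{"slide":[0.1,0,0],"roll":0},{"slide":[0.1,0,0],"roll":0},{"slide":[0.1,0,0],"roll":0}]' 1 20
python3 -m jog '[{"slide":[0,0,0],"roll":0},{"slide":[0,0,0],"roll":0},{"slide":[0,0,0],"roll":0}]'
python3 - <<'E'
from h import *
s=r.read_state();print(s['ee_pos'],s['ft_force'],s['torque'],s['width'])
E
```

```text
time: 3.0
ee_pos: [0.5506, -0.0092, 0.1081]
eef_rot: [-0.667, -0.232, 0.67, -0.23]
ft_force: [0.7, -0.1, 0.2]
width: 0.0615
time: 3.25
ee_pos: [0.5493, -0.0073, 0.1077]
eef_rot: [-0.666, -0.233, 0.67, -0.23]
ft_force: [-5.8, 5.4, 2.8]
width: 0.0555
[ 0.54931757 -0.00725667  0.10774393] [-5.82714461  5.38587117  2.805051  ] [1.13926918 1.18374973 0.01162971] 0.05546211249180658
```

```bash
python3 -m jog '[{"slide":[0,-0.05,0],"roll":0},{"slide":[0,-0.05,0],"roll":0},{"slide":[0,-0.05,0],"roll":0}]'
python3 - <<'E'
from h import *
s=r.read_state();print(s['ee_pos'],s['ft_force'],s['torque'],s['width'])
E
```

```text
time: 3.5
ee_pos: [0.5492, -0.0071, 0.1078]
eef_rot: [-0.666, -0.233, 0.67, -0.23]
ft_force: [0.8, -1.2, -1.2]
width: 0.0557
[ 0.54919228 -0.00713417  0.1077948 ] [ 0.83742608 -1.19982617 -1.18218964] [-0.3938396  -0.30151153  0.012703  ] 0.0557081556432159
```

```bash
python3 -m jog '[{"slide":[0.15,0,0],"roll":0},{"slide":[0.3,0,0],"roll":0},{"slide":[0.45,0,0],"roll":0},{"slide":[0.6,0,0],"roll":0},{"slide":[0.6,0,0],"roll":0}]' - 25
python3 -m jog '[{"slide":[0.15,0,0],"roll":0},{"slide":[0.3,0,0],"roll":0},{"slide":[0.35,0,0],"roll":0},{"slide":[0.4,0,0],"roll":0}]'
```

```text
time: 3.92
ee_pos: [0.5492, -0.0072, 0.1015]
eef_rot: [-0.666, -0.233, 0.67, -0.23]
ft_force: [1.2, -1.2, -0.4]
width: 0.0554
time: 4.25
ee_pos: [0.5493, -0.0071, 0.0989]
eef_rot: [-0.666, -0.233, 0.67, -0.23]
ft_force: [-8.8, -1.1, 22.1]
width: 0.0556
```

```bash
python3 -m jog '[{"slide":[0.02,0,0],"roll":0},{"slide":[0.02,0,0],"roll":0},{"slide":[0.02,0,0],"roll":0}]'
python3 - <<'E'
from h import *
s=r.read_state();print(s['ee_pos'],s['ft_force'],s['torque'],s['width'])
E
```

```text
time: 4.5
ee_pos: [0.5493, -0.0071, 0.0991]
eef_rot: [-0.666, -0.233, 0.67, -0.23]
ft_force: [-4.2, -0.8, 9.1]
width: 0.0557
[ 0.54925284 -0.00709871  0.09910368] [-4.2062423  -0.79969008  9.11434147] [-0.25868149  0.88240289 -0.00544147] 0.05573712932636925
```

```bash
python3 -m jog '[{"slide":[0,0,0],"roll":4},{"slide":[0,0,0],"roll":9},{"slide":[0,0,0],"roll":14},{"slide":[0,0,0],"roll":19},{"slide":[0,0,0],"roll":24}]'
python3 - <<'E'
from h import *
s=r.read_state();print(s['ee_pos'],s['ft_force'],s['torque'],s['width'],s['joint_positions'][6])
crop('w3.png',r.camera('wrist'),130,100,380,330,3)
E
```

```text
time: 4.92
ee_pos: [0.5491, -0.0068, 0.0992]
eef_rot: [-0.699, -0.087, 0.704, -0.085]
ft_force: [-3.6, 1.1, 6.0]
width: 0.0554
[ 0.54905846 -0.00683088  0.0991646 ] [-3.55007336  1.05006821  5.95515533] [-0.02724148  0.68570031  0.1476199 ] 0.05535125278007558 -1.5298904580951371
```

View pics/w3.png

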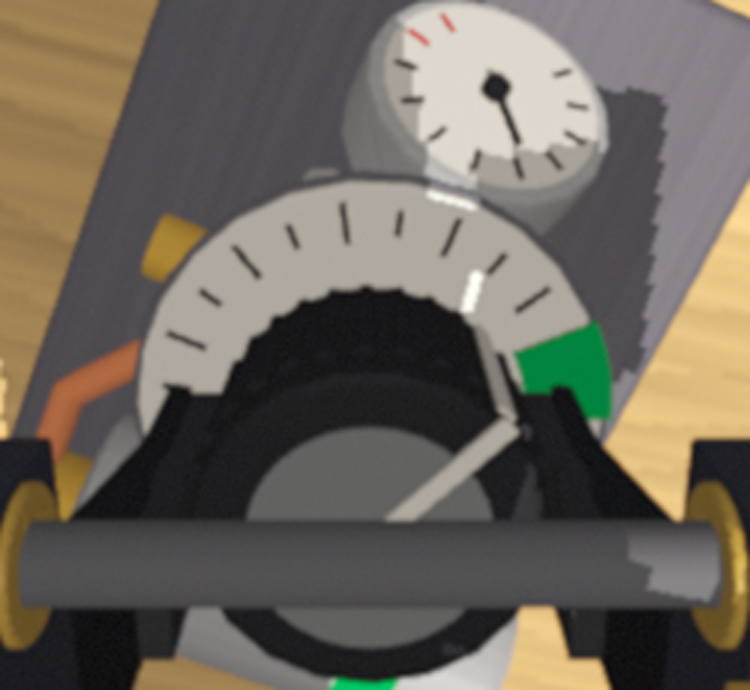

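```bash
python3 -m jog '[{"slide":[0,0,0],"roll":5},{"slide":[0,0,0],"roll":11},{"slide":[0,0,0],"roll":17},{"slide":[0,0,0],"roll":23},{"slide":[0,0,0],"roll":28}]'
python3 -m jog '[{"slide":[0,0,0],"roll":2},{"slide":[0,0,0],"roll":2}]'
python3 - <<'E'
from h import *
s=r.read_state();print(s['ee_pos'],s['ft_force'],s['torque'],s['width'],s['joint_positions'][6])
R=Ro.from_quat(s['eef_rot']).as_matrix()
print('jaw',np.degrees(np.arctan2(R[1,1],R[0,1])))
im=r.camera('wrist');cv2.imwrite('pics/w4f.png',im[:,:,::-1])
crop('w4.png',im,130,100,380,330,3)
E
```

```text
time: 5.38
ee_pos: [0.549, -0.0064, 0.0992]
eef_rot: [-0.698, 0.09, 0.704, 0.091]
ft_force: [-1.7, 0.9, 4.9]
width: 0.0553
time: 5.55
ee_pos: [0.549, -0.0064, 0.0992]
eef_rot: [-0.697, 0.103, 0.702, 0.103]
ft_force: [-1.9, -0.1, 4.4]
width: 0.0551
[ 0.54897376 -0.00637482  0.09916748] [-1.90138483 -0.10128085  4.41838582] [-0.18273063  0.38188476 -0.06891989] 0.0550869926645236 -2.0451723154134824
jaw -106.78228523698792
```

View pics/w4.png

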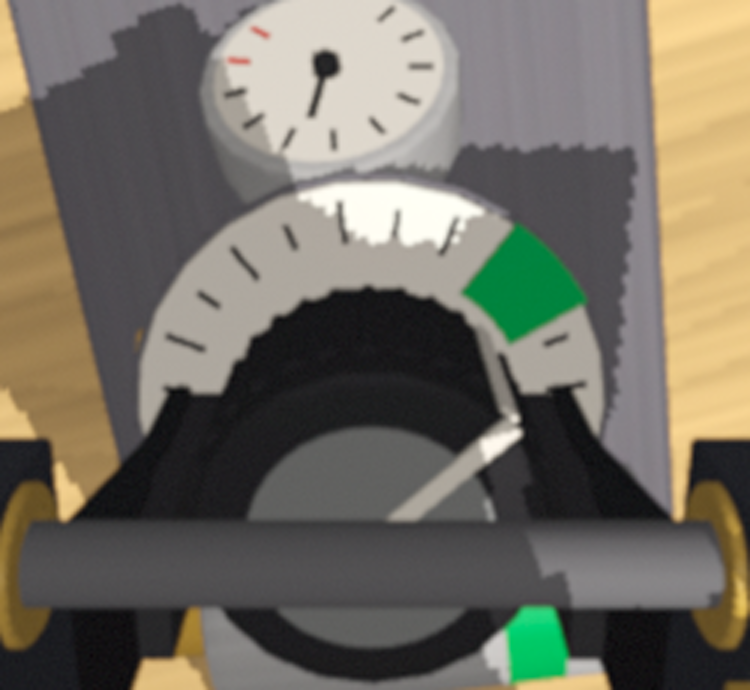

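Run:
```python
from h import *
s=r.read_state()
f=lambda u,v,z:onz('wrist',130+u/3-.3,100+v/3-.3,z,s)
P=np.array([f(u,v,.0885)[:2] for u,v in [(141,370),(185,272),(275,200),(370,180),(460,195),(520,225),(585,300),(603,370)]])
A=np.c_[2*P,np.ones(len(P))];x=np.linalg.lstsq(A,(P**2).sum(1),rcond=None)[0];print('collar c',x[:2],np.sqrt(x[2]+x[:2]@x[:2]))
# knob top grey disc: ellipse pts
Q=np.array([f(u,v,.1335)[:2] for u,v in [(246,515),(270,465),(310,438),(368,427),(430,440),(475,475),(490,515),(420,640),(370,648),(320,640)]])
A=np.c_[2*Q,np.ones(len(Q))];y=np.linalg.lstsq(A,(Q**2).sum(1),rcond=None)[0];print('disc c',y[:2],np.sqrt(y[2]+y[:2]@y[:2]))
d=lambda q,c:(np.degrees(np.arctan2(*(q[:2]-c)[::-1])),np.linalg.norm(q[:2]-c))
print('ptr end',d(f(517,428,.1335),y[:2]),d(f(510,436,.1335),y[:2]))
a,b=f(395,520,.1335),f(510,432,.1335);print('line dir',d(b,a[:2]))
for q in [(517,225),(465,292),(585,300),(512,342)]: print('band',d(f(*q,.0885),x[:2]))
# foot of pointer line down the side
for q in [(478,330),(505,375)]: print(d(f(*q,.0915),x[:2]))
```

```text
collar c [ 0.55032344 -0.00812939] 0.0456191977340403
disc c [ 0.54945352 -0.00675244] 0.019378815814885375
ptr end (np.float64(-65.34656994315063), np.float64(0.02899623452275336)) (np.float64(-66.04443692525196), np.float64(0.02741649280064007))
line dir (np.float64(-65.38592916285606), np.float64(0.022274890360149225))
band (np.float64(-52.12586019828313), np.float64(0.04556088100563352))
band (np.float64(-52.23661797101296), np.float64(0.029566938571457965))
band (np.float64(-77.37444077491065), np.float64(0.04589888125916354))
band (np.float64(-78.99675898570872), np.float64(0.029983026352570746))
(np.float64(-64.83731941590072), np.float64(0.026250846758383576))
(np.float64(-88.25934484592104), np.float64(0.02639264389494368))
```

```bash
python3 -m jog '[{"slide":[-0.05,0,0],"roll":0},{"slide":[-0.1,0,0],"roll":0},{"slide":[-0.16,0,0],"roll":0},{"slide":[-0.22,0,0],"roll":0},{"slide":[-0.22,0,0],"roll":0}]'
python3 - <<'E'
from h import *
s=r.read_state();print(s['ee_pos'],s['ft_force'],s['torque'],s['width'])
E
```

```text
time: 6.02
ee_pos: [0.5489, -0.0064, 0.1012]
eef_rot: [-0.697, 0.102, 0.703, 0.102]
ft_force: [1.2, 0.4, -3.3]
width: 0.0555
[ 0.54890534 -0.00635454  0.10119821] [ 1.17782267  0.42223327 -3.30602591] [ 0.02502648 -0.36876136  0.00054739] 0.05554051551201809
```

```bash
python3 -m jog '[{"slide":[-0.05,0,0],"roll":0},{"slide":[-0.1,0,0],"roll":0},{"slide":[-0.14,0,0],"roll":0},{"slide":[-0.14,0,0],"roll":0}]'
python3 - <<'E'
from h import *
s=r.read_state();print(s['ee_pos'],s['ft_force'],s['torque'],s['width'])
E
```

```text
time: 6.35
ee_pos: [0.5489, -0.0064, 0.1025]
eef_rot: [-0.697, 0.102, 0.703, 0.102]
ft_force: [2.6, -0.0, -4.7]
width: 0.0554
[ 0.54885783 -0.00637204  0.10246361] [ 2.59713226 -0.01122126 -4.66599004] [-0.05302734 -0.54382744 -0.01331662] 0.05538347125579454
```

```bash
python3 -m jog '[{"slide":[-0.05,0,0],"roll":0},{"slide":[-0.08,0,0],"roll":0},{"slide":[-0.08,0,0],"roll":0}]'
python3 - <<'E'
from h import *
s=r.read_state();print(s['ee_pos'],s['ft_force'],s['torque'],s['width'])
E
```

```text
time: 6.6
ee_pos: [0.5488, -0.0063, 0.1028]
eef_rot: [-0.697, 0.102, 0.703, 0.102]
ft_force: [5.0, -0.1, -11.5]
width: 0.0552
[ 0.54882462 -0.00634412  0.1027926 ] [  4.95830292  -0.07718772 -11.46602853] [ 3.24704634e-02 -1.18433275e+00 -2.68521303e-05] 0.0552400638719382
```

```bash
cat > st.py <<'E'
from h import *
s=r.read_state();R=Ro.from_quat(s['eef_rot']).as_matrix()
print('z %.4f'%s['ee_pos'][2],s['ee_pos'][:2].round(4),'F',s['ft_force'].round(1),'Tz %.3f'%s['torque'][2],'jaw %.2f'%np.degrees(np.arctan2(R[1,1],R[0,1])))
E
python3 -m jog '[{"slide":[-0.03,0,0],"roll":1},{"slide":[-0.03,0,0],"roll":2},{"slide":[-0.04,0,0],"roll":3},{"slide":[-0.04,0,0],"roll":4}]';python3 st.py
```

```text
time: 6.93
ee_pos: [0.5489, -0.0063, 0.1034]
eef_rot: [-0.693, 0.127, 0.699, 0.127]
ft_force: [1.7, 0.1, -3.2]
width: 0.0561
z 0.1034 [ 0.5489 -0.0063] F [ 1.7  0.1 -3.2] Tz 0.128 jaw -110.70
```

```bash
python3 -m jog '[{"slide":[-0.03,0,0],"roll":0},{"slide":[-0.06,0,0],"roll":0},{"slide":[-0.06,0,0],"roll":0}]';python3 st.py
```

```text
time: 7.18
ee_pos: [0.5489, -0.0063, 0.1043]
eef_rot: [-0.693, 0.127, 0.699, 0.127]
ft_force: [1.9, -0.2, -3.6]
width: 0.0556
z 0.1043 [ 0.5489 -0.0063] F [ 1.9 -0.2 -3.6] Tz -0.095 jaw -110.71
```

```bash
python3 -m jog '[{"slide":[-0.05,0,0],"roll":0},{"slide":[-0.1,0,0],"roll":0},{"slide":[-0.15,0,0],"roll":0},{"slide":[-0.15,0,0],"roll":0}]';python3 st.py
```

```text
time: 7.52
ee_pos: [0.5489, -0.0063, 0.1058]
eef_rot: [-0.693, 0.127, 0.699, 0.127]
ft_force: [2.2, -0.2, -6.1]
width: 0.0557
z 0.1058 [ 0.5489 -0.0063] F [ 2.2 -0.2 -6.1] Tz -0.062 jaw -110.71
```

```bash
python3 -m jog '[{"slide":[-0.06,0,0],"roll":0},{"slide":[-0.12,0,0],"roll":0},{"slide":[-0.15,0,0],"roll":0},{"slide":[-0.15,0,0],"roll":0}]';python3 st.py
```

```text
time: 7.85
ee_pos: [0.5489, -0.0063, 0.1073]
eef_rot: [-0.693, 0.127, 0.699, 0.127]
ft_force: [3.2, 1.1, -7.7]
width: 0.0556
z 0.1073 [ 0.5489 -0.0063] F [ 3.2  1.1 -7.7] Tz -0.182 jaw -110.71
```

```bash
python3 -m jog '[{"slide":[-0.03,0,0],"roll":0.5},{"slide":[-0.06,0,0],"roll":0.5},{"slide":[-0.08,0,0],"roll":0.5}]';python3 st.py
```

```text
time: 8.1
ee_pos: [0.5489, -0.0063, 0.1083]
eef_rot: [-0.692, 0.13, 0.698, 0.13]
ft_force: [2.6, -0.3, -5.8]
width: 0.0556
z 0.1083 [ 0.5489 -0.0063] F [ 2.6 -0.3 -5.8] Tz -0.031 jaw -111.21
```

```bash
python3 -m jog '[{"slide":[-0.04,0,0],"roll":0},{"slide":[-0.06,0,0],"roll":0},{"slide":[-0.06,0,0],"roll":0}]';python3 st.py
```

```text
time: 8.35
ee_pos: [0.5488, -0.0063, 0.1084]
eef_rot: [-0.692, 0.13, 0.698, 0.13]
ft_force: [5.7, -0.3, -10.5]
width: 0.0555
z 0.1084 [ 0.5488 -0.0063] F [  5.7  -0.3 -10.5] Tz -0.060 jaw -111.21
```

```bash
python3 -m jog '[{"slide":[-0.02,0,0],"roll":0},{"slide":[-0.02,0,0],"roll":0},{"slide":[0,0,0],"roll":0},{"slide":[0.02,0,0],"roll":0}]';python3 st.py
python3 - <<'E'
from h import *
im=r.camera('wrist');crop('w5.png',im,130,100,380,330,3)
im=r.camera('side');crop('s5.png',im,190,150,320,260,6)
E
```

```text
time: 8.68
ee_pos: [0.5489, -0.0063, 0.1083]
eef_rot: [-0.692, 0.13, 0.698, 0.13]
ft_force: [3.8, 0.4, -5.6]
width: 0.0556
z 0.1083 [ 0.5489 -0.0063] F [ 3.8  0.4 -5.6] Tz -0.037 jaw -111.20
```

View pics/w5.png

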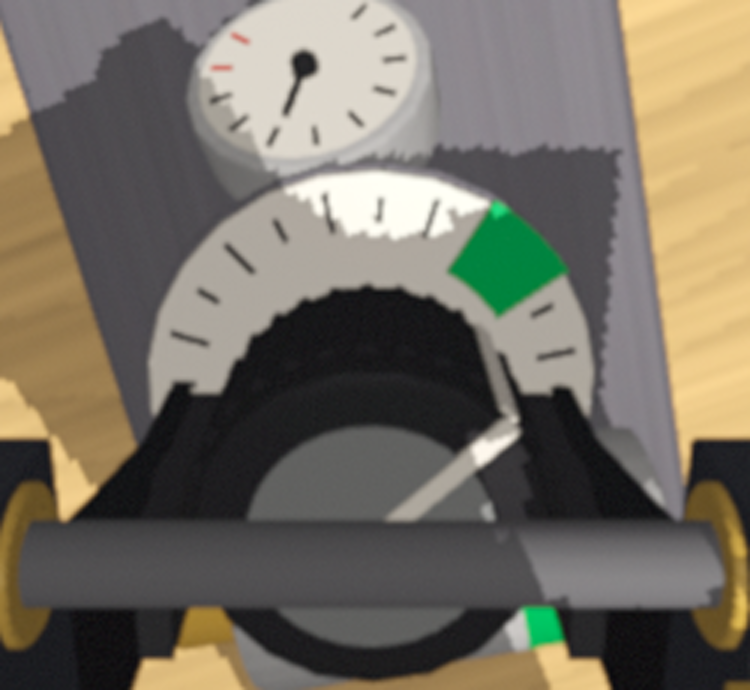

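View pics/s5.png

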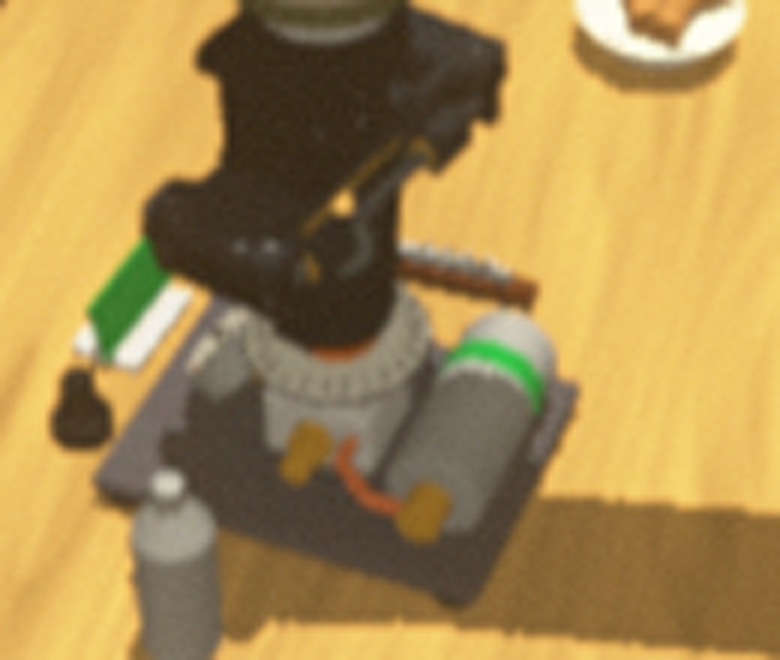

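Run:
```python
from h import *
s=r.read_state()
f=lambda u,v,z:onz('wrist',130+u/3-.3,100+v/3-.3,z,s)
d=lambda q,c:(np.degrees(np.arctan2(*(q[:2]-c)[::-1])),np.linalg.norm(q[:2]-c))
P=np.array([f(u,v,.0885)[:2] for u,v in [(150,365),(180,280),(265,200),(370,171),(440,182),(505,207),(567,270),(593,350)]])
A=np.c_[2*P,np.ones(len(P))];x=np.linalg.lstsq(A,(P**2).sum(1),rcond=None)[0];print('collar c',x[:2],np.sqrt(x[2]+x[:2]@x[:2]))
for q in [(497,203),(450,270),(567,270),(500,314)]: print('band',d(f(*q,.0885),x[:2]))
a,b=f(395,520,.1425),f(510,432,.1425);print('line dir',d(b,a[:2]))
```

```text
collar c [ 0.54964085 -0.00811981] 0.045802535081861294
band (np.float64(-52.039813572349885), np.float64(0.046154049241900044))
band (np.float64(-50.94143791034217), np.float64(0.03002817326197164))
band (np.float64(-76.8023086614214), np.float64(0.046128375068011526))
band (np.float64(-77.42773122708911), np.float64(0.030278920377809236))
line dir (np.float64(-69.96493647511916), np.float64(0.022310562442910586))
```

```bash
python3 -m jog '[{"slide":[0,0,0],"roll":0},{"slide":[0,0,0],"roll":0},{"slide":[0,0,0],"roll":0},{"slide":[0,0,0],"roll":0},{"slide":[0,0,0],"roll":0}]' 0
python3 -m jog '[{"slide":[0,0,0],"roll":0},{"slide":[-0.5,0,0],"roll":0},{"slide":[-2,0,0],"roll":0},{"slide":[-4,0,0],"roll":0},{"slide":[-6,0,0],"roll":0}]'
python3 -m jog '[{"slide":[-3,0,0],"roll":0},{"slide":[-6,0,0],"roll":0},{"slide":[-6,0,0],"roll":0},{"slide":[-6,0,0],"roll":0}]'
python3 - <<'E'
from h import *
s=r.read_state();print(s['ft_force'])
im=r.camera('wrist');cv2.imwrite('pics/w6f.png',im[:,:,::-1]);crop('w6.png',im,195,120,320,240,5)
crop('s6.png',r.camera('side'),190,150,320,260,6)
E
```

```text
time: 9.2
ee_pos: [0.5489, -0.0063, 0.1087]
eef_rot: [-0.692, 0.13, 0.698, 0.13]
ft_force: [0.4, 0.2, -0.1]
width: 0.0806
time: 9.62
ee_pos: [0.5491, -0.0064, 0.1695]
eef_rot: [-0.692, 0.13, 0.698, 0.13]
ft_force: [0.6, -0.1, 0.3]
width: 0.0866
time: 9.95
ee_pos: [0.5506, -0.0064, 0.2317]
eef_rot: [-0.693, 0.13, 0.697, 0.13]
ft_force: [-0.4, 0.5, -0.9]
width: 0.0867
[-0.42439228  0.48519969 -0.93169452]
```

View pics/w6.png

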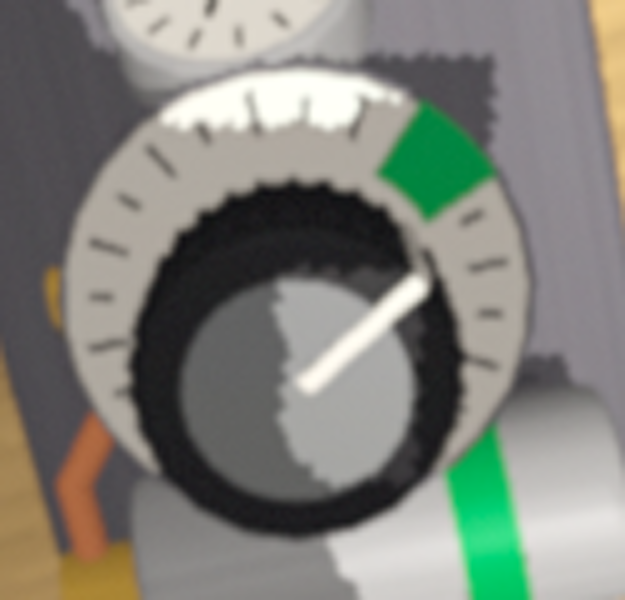

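View pics/s6.png

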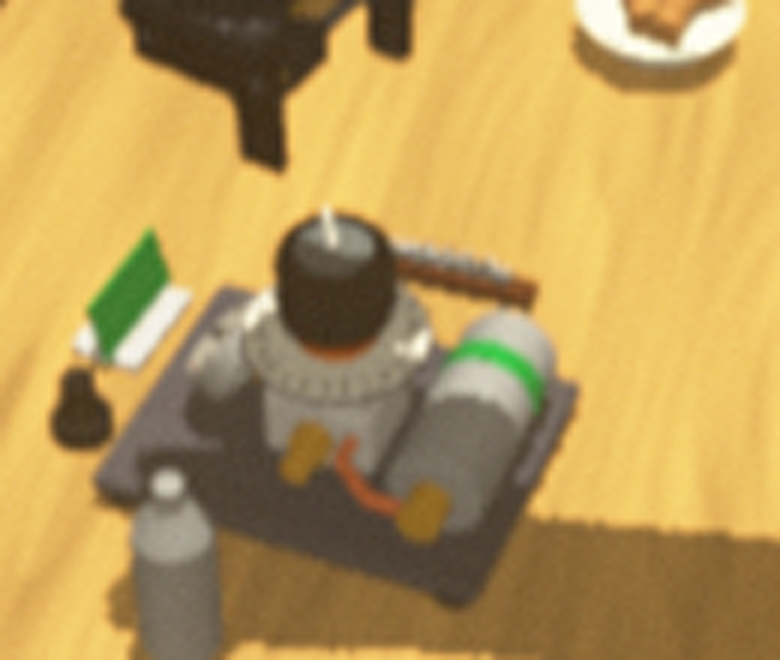

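Run:
```python
from h import *
s=r.read_state()
f=lambda u,v,z:onz('wrist',195+u/5-.4,120+v/5-.4,z,s)
a,b=f(307,387,.1425),f(420,284,.1425);print(np.degrees(np.arctan2(*(b-a)[:2][::-1])))
P=np.array([f(u,v,.0885)[:2] for u,v in [(65,300),(115,155),(290,68),(420,102),(495,175),(530,280)]])
A=np.c_[2*P,np.ones(len(P))];x=np.linalg.lstsq(A,(P**2).sum(1),rcond=None)[0];print(x[:2])
for q in [(420,102),(380,172),(493,176),(430,218)]: print(np.degrees(np.arctan2(*(f(*q,.0885)[:2]-x[:2])[::-1])))
# disc centre: wrist vs side -> height
o1,d1=ray('wrist',195+298/5-.4,120+390/5-.4,s);o2,d2=ray('side',190+336/6-.4,150+250/6-.4)
k=np.linalg.lstsq(np.c_[d1,-d2],o2-o1,rcond=None)[0];print(o1+k[0]*d1,o2+k[1]*d2)
# same side pixel for start picture
print(onz('side',190+389/7-.4,170+150/7-.4,.1425),onz('side',190+336/6-.4,150+250/6-.4,.1425))
```

```text
-67.3118298591413
[ 0.54881869 -0.00840666]
-51.60004841446106
-52.41294444413544
-77.24275687987702
-77.56713689227013
[ 0.54843683 -0.00801824  0.14083462] [ 0.54828211 -0.0080983   0.14087383]
[ 0.54924684 -0.00708314  0.1425    ] [ 0.5478073  -0.00638412  0.1425    ]
```

```bash
python3 -c "
from bench import r
print(r.close_job())"
```

```text
the job is handed in; nothing more can be done
None
```

The knob has been reset: I pushed it in, turned it about 55° clockwise into the green band, pulled it out to its stop and let go. I handed the job in at about 10 s on the robot's clock. No verdict was reported.

- **Pushing in:** the knob went down about 8.9 mm and met its stop at about 22 N.
- **Pulling out:** the splines met tooth on tooth at about 3 mm. A further 4° clockwise under a light pull freed them. The pull stayed below 12 N, and the knob stopped about 9.2 mm up.
- **Pointer:** the last look put it at about -67°, and the same measure before release read -70°. The middle of the band is at -64.7°, so it is 3° to 5° off, within the 12° allowed.
- **Knob height:** two views put the knob's top at 141 mm, against 142.5 mm expected fully out and 133.5 mm if in. The gap is within the 2 mm calibration error, but height alone would not prove the last 1.2 mm. For that I rely on the hard stop felt at the end of the pull.
- **Surroundings:** the unit's position changed by less than about 2 mm in the images, which is within measuring error. The neighbouring things in the side view look unmoved; I did not measure them. The open gripper is about 10 cm above the knob and touches nothing.

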